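# Clear the scraper and gather the slugs in the tray's corner

## Robot

A 6-joint arm with a two-finger parallel gripper is mounted at the origin on the work surface. World frame = base frame: x ahead of the robot, y to its left, z up, the work surface at z = 0. Lengths are in mm, angles in rad, forces in N, time in s.
With the tool pointing down it reaches from about 400 to 925 mm from the base axis. Payload 12.5 kg.
Tool frame: the origin (TCP) lies where the fingers leave the gripper's body, on its centre line; the fingertips stand 78 mm ahead of it and the grasp point (between the pads) lies 59 mm ahead of it (env.tip_extent is the distance from the TCP to the fingertips, in mm); z points along the fingers, y is the direction in which the jaws open and shut (so a half turn about z gives the same grasp; the last joint's range is limited). The gripper opens to 95 mm and grips with 3 to 60 N. Pads are 20 mm wide; open, the fingers measure 119 mm over their backs; the gripper's body (75 mm by 180 mm) begins 59 mm behind the grasp point.
Start: joints at [1.229, 0.491, 1.559, -0, 1.092, -0.106], TCP at [145.992, 607.72, 292.261] pointing down, gripper open.
Joint ranges: [-3.1, 3.1], [-0.84, 2.19], [0.05, 2.79], [-1.13, 4.28], [0.06, 2.93], [-2.69, 2.69]. Speed limits (rad/s): [2.22, 2.22, 2.79, 3.14, 3.14, 3.14].

## Interface

Orientations are given as [roll, pitch, yaw] about the fixed x, y, z axes, in that order (R = Rz(yaw) Ry(pitch) Rx(roll)).
In Python, from cell import env gives the robot as it stands. The module is installed in compiled form; this text tells all that it offers.
- The arm moves only by the tool play_rows, never from a script. Its argument "targets" is a list of rows, each an object with "linear": the shift along the tool's x, y, z in mm, a list of three; "turn": the turn about the tool's z in rad. A call has 1 to 20 rows; each row is the pose to reach, as a shift and turn from the pose commanded when the call began, along the tool's axes at that moment; what a row does not reach only later rows make up. A row lasts 1/8 s, in which the tool goes at most 62.5 mm and 10.7 degrees, less where a joint would pass 70% of its speed; a pose out of reach is approached as far as the arm can. A call with a gripper value outside its range is refused whole. "hand" is the finger opening in mm, from 0 to 95.1, set as the call begins (left out, the last holds). The fingers move at their own pace and stop on an object; the grip force is fixed at half the most. Time passes only in rows, so rows that repeat a pose let the fingers close. It gives the time, the measured TCP pose, the force and the opening at its end, in the units of the state.
- env.state(): the state, without advancing time (a new reading comes with each control period).
- env.read_camera(name): name is "side" or "top" or "wrist"; returns (picture, depth): 384x512x3 uint8, red, green, blue; 384x512 float32, mm along the optical axis (not along the pixel's ray), 0 where there is no reading.
- env.camera_params(name): a dict with "fx", "fy", "cx", "cy" (pixels), "k1" (the pictures are not rectified: a ray, as slopes to the right and down, at radius r is drawn at 1 + k1 r^2 times it, then the intrinsics apply), "R" (3x3) and "t" (3): a world point X has camera coordinates R X + t. Camera axes: x right, y down, z forward; pixel columns grow to the right and rows downward; lengths in mm; the calibration is good to about 2 mm. A picture is of the moment at which its call begins: read the wrist's pose just before it. camera_params takes no time and is no camera call; for the wrist camera it gives the pose at the moment of the call.
- env.job_done(): hands the job in, once; it reports no verdict.
The state is a dict: "t": time; "joints": joint angles; "qvel": joint speeds; "tau": joint torques, N m; "eef_pos": TCP position; "tcp_rot": TCP orientation; "ft_force": force on the tool from outside, world axes, zero at the start; "moment": the same for the moment, N m; "opening": opening from 0.0 (shut) to 1.0 (fully open).
Only numpy, scipy, OpenCV 4.12 (cv2) and the standard library are available. Lean on these libraries where they do the work, as an engineer would, in place of code of your own. Each camera call takes 0.05 s, during which the arm holds its last target.

## Task

The flat scraper lies across the sorting tray: take it off, slide its blade in at the open end of the wooden tool block's slot until the handle comes up against the wood, and let go of it. Then take the tray by the grip on its corner and raise that corner until all four loose metal slugs have slid together into the opposite corner (that low corner may stay on the bench). Finish while still holding the tray tilted and still, with the slugs in it; leave the jar, the steel block and the hammer where they are.

Things in the scene. Friction and masses are not known exactly. Their poses are not given: they have to be found in the camera images.
- tray: Loose square grey metal sorting tray on the bench, 140 x 140 x 32 high outside, walls and floor 4 thick, about 350 g. Origin: centre of its underside; x and y along its sides, z up out of the tray. A steel grip block sticks out from its (+x, -y) corner.
- tray_grip (a point): Top of the tray's steel grip block, 118 mm from the tray's centre along the diagonal to its (+x, -y) corner, 32 mm above the tray's underside. The block is rigid with the tray, runs 95 to 133 mm from the centre along that diagonal, is 14 mm thick across it and spans 4 to 32 mm above the underside. Axes as the tray's.
- tray_corner (a point): Inner floor corner of the tray, diagonally across from the grip (tray frame -66, 66, 4 mm): where the slugs must gather.
- slug0: Loose polished metal disc, 20 mm diameter, 6 mm thick, about 18 g, lying flat in the tray. Origin: centre of its underside (as first laid). Slick (friction coefficient 0.10 to 0.14): it runs down along the walls into a corner when the tray is tilted 25 to 35 degrees towards it; the last ones may take some 2 s.
- slug1: Loose polished metal disc, 20 mm diameter, 6 mm thick, about 18 g, lying flat in the tray. Origin: centre of its underside (as first laid). Slick (friction coefficient 0.10 to 0.14): it runs down along the walls into a corner when the tray is tilted 25 to 35 degrees towards it; the last ones may take some 2 s.
- slug2: Loose polished metal disc, 20 mm diameter, 6 mm thick, about 18 g, lying flat in the tray. Origin: centre of its underside (as first laid). Slick (friction coefficient 0.10 to 0.14): it runs down along the walls into a corner when the tray is tilted 25 to 35 degrees towards it; the last ones may take some 2 s.
- slug3: Loose polished metal disc, 20 mm diameter, 6 mm thick, about 18 g, lying flat in the tray. Origin: centre of its underside (as first laid). Slick (friction coefficient 0.10 to 0.14): it runs down along the walls into a corner when the tray is tilted 25 to 35 degrees towards it; the last ones may take some 2 s.
- scraper: Flat scraper lying across two rims of the tray, along the tray's y to 6 degrees, 120 g. Origin: underside, on the centre line, at the shoulder between handle and blade, near the centre of mass; x to the blade's tip, z up. Steel blade x 0 to 85, 26 wide, z 0 to 4; wooden handle x -105 to 0, 24 wide, z 0 to 16 (mm). Flat underside, at rim height.
- holder: Fixed wooden tool block, 100 long (x -45 to 55), 90 wide (y), 75 high. Origin: on its underside, 45 mm behind the front face; x points into the block, the way the blade goes in; z up. One level slot, 34 wide and 10 high, 50 to 60 mm above the bench, open at the front face, 90 deep, shut at the back. A 12 mm wide gap along the block's top, over the slot's middle, shows where it runs.
- slot_mouth (a point): Centre of the slot's mouth, on the block's front face (x = -45, y = 0, 55 mm above the bench). Axes as the block's. The handle is too thick to enter, so a blade that is fully in has its shoulder at this face.
- jar: Bystander: small jar with a white cap, 50 mm diameter, 65 high. Origin: centre of its underside.
- dapping_block: Bystander: 50 mm steel cube with shallow dimples. Origin: centre of its underside.
- hammer: Bystander: hammer lying at the right of the tray. Origin: on its underside, near the middle of its length.
There are look-alikes about, which are no part of the job. Several things have the shape of the tray; the one meant has the colours described above.

How it is judged (in metres and radians):
On the way:
1. the scraper's blade is fully in the slot of the tool block and the scraper is let go (x of scraper in the frame of slot_mouth between -0.012 and 0.01 m and y of scraper in the frame of slot_mouth between -0.01 and 0.01 m and z of scraper in the frame of slot_mouth between -0.015 and 0.01 m and angle between the x axis of scraper and the x axis of holder, either way round below 0.15 rad and angle between the z axis of scraper and the z axis of holder, either way round below 0.15 rad and contact force between the fingers and scraper below 0.2 N), for 0.2 s.
At the end, for the whole second after the job is handed in: Scraper let go in the slot: shoulder within 12 mm of the face, in line to 0.15 rad. Tray still, held by the fingers alone or with its corner on the bench, tilted 0.3 to 0.9 rad, grip point over 80 mm up, touching nothing else. All slugs at rest within 65 mm of the opposite inner corner (all of step 1 and angle between tray's own z axis and vertical between 0.3 and 0.9 rad and height (world z) of tray_grip above 0.08 m and contact force between the fingers and tray above 1 N and linear speed of tray below 0.02 m/s and distance between each of slug0, slug1, slug2, slug3 and tray_corner below 0.065 m and linear speed of each of slug0, slug1, slug2, slug3 below 0.03 m/s and contact force between tray and scraper below 0.3 N and contact force between tray and holder below 0.3 N and contact force between tray and jar below 0.3 N and contact force between tray and dapping_block below 0.3 N and contact force between tray and hammer below 0.3 N); the arm keeps its last pose, push and grip.
It fails at once if the jar is moved by more than 30 mm (distance of jar from where it was at the start of the episode above 0.03 m).
It fails at once if the steel block is moved by more than 30 mm (distance of dapping_block from where it was at the start of the episode above 0.03 m).
It fails at once if the hammer is moved by more than 30 mm (distance of hammer from where it was at the start of the episode above 0.03 m).
It also fails if it takes over 56 s, if anything falls off the work surface, if the arm or the gripper's body presses on something with over 40 N, if the wrist force passes 120 N, or if a joint passes its speed limit or range.

## Working session

There is one attempt and no reset: what is moved stays moved. The work goes in short steps, Python scripts to look and compute and a tool call to move; the robot and the scene stay as the last step left them, time stands still between calls to the robot, and variables do not carry over. Pictures are saved under pics/ and viewed, and the job is handed in when it is done.

Besides the shell and the picture viewer there is one more tool, called after "Emit:" as name(argument=value, ...), one argument or row to a line, values as JSON. play_rows: Moves the arm, as the interface text tells. Its arguments: {"type":"object","properties":{"targets":{"type":"array","items":{"type":"object","properties":{"linear":{"type":"array","items":{"type":"number"}},"turn":{"type":"number"}}}},"hand":{"type":"number"}},"required":["targets"]}

```bash
mkdir -p pics
cat > h.py <<'E'
import numpy as np, cv2
from cell import env
def save(img,n): cv2.imwrite(f'pics/{n}.png',img[:,:,::-1])
def pts(d,p):
    h,w=d.shape; u,v=np.meshgrid(np.arange(w),np.arange(h))
    K=np.array([[p['fx'],0,p['cx']],[0,p['fy'],p['cy']],[0,0,1.]])
    s=cv2.undistortPoints(np.stack([u,v],-1).reshape(-1,1,2).astype(np.float64),K,np.array([p['k1'],0,0,0,0.])).reshape(h,w,2)
    c=np.dstack([s[...,0]*d,s[...,1]*d,d])
    X=(c-np.array(p['t']))@np.array(p['R'])
    X[d<=0]=np.nan
    return X
def shot(name,n):
    p=env.camera_params(name); im,d=env.read_camera(name)
    save(im,n); np.savez(f'{n}.npz',im=im,X=pts(d,p),d=d)
    return im,pts(d,p),p
E
python3 - <<'E'
from h import *
print(env.state())
for c in ['top','side','wrist']:
    im,X,p=shot(c,c+'0'); print(c,p)
E
```

```text
{'t': 0.0, 'joints': array([ 1.22941824e+00,  4.91577972e-01,  1.55945870e+00, -1.20018971e-05,
        1.09168436e+00, -1.05623800e-01]), 'qvel': array([ 0.00164604,  0.00064419, -0.00039306,  0.00104905,  0.00266933,
        0.00267848]), 'tau': array([ 5.43871956e-04, -6.12640285e+01, -2.58179462e+01,  6.93102856e-02,
        4.82839916e-02, -1.59831447e-04]), 'eef_pos': array([145.92675447, 607.56387196, 291.64707298]), 'tcp_rot': array([-3.14046945e+00, -1.08376410e-04,  2.90584384e+00]), 'ft_force': array([ 0.11249074, -0.026102  , -0.55646551]), 'moment': array([ 0.06678409, -0.01197134, -0.03360211]), 'opening': 0.998587737126546}
top {'fx': 438.4418122877035, 'fy': 438.4418122877035, 'cx': 249.028044438852, 'cy': 187.60065742956974, 'k1': 0.010912588173025095, 'R': array([[ 0.00687924, -0.99955705,  0.02895478],
       [-0.99101729, -0.01068203, -0.13330648],
       [ 0.13355673, -0.02777764, -0.99065181]]), 't': array([ -74.4120627 ,  511.10728551, 1016.26625809])}
side {'fx': 374.5008602141681, 'fy': 374.5008602141681, 'cx': 256.88287293084477, 'cy': 189.27585836240021, 'k1': -0.020348711436681342, 'R': array([[ 0.99162598, -0.12791899,  0.01773844],
       [-0.07376397, -0.67377332, -0.73524716],
       [ 0.10600376,  0.72778173, -0.67756694]]), 't': array([-505.1505448 ,   45.23386582, 1129.56908657])}
wrist {'fx': 325.7485924809112, 'fy': 325.7485924809112, 'cx': 257.2700862635501, 'cy': 192.48885870610488, 'k1': -0.031989973734495684, 'R': array([[ 0.23338911,  0.97238289, -0.0010143 ],
       [ 0.93917074, -0.22514707,  0.25935906],
       [ 0.25196795, -0.06148419, -0.96578043]]), 't': array([-624.212242  ,  -29.30444241,  391.03408624])}
```

View pics/top0.png

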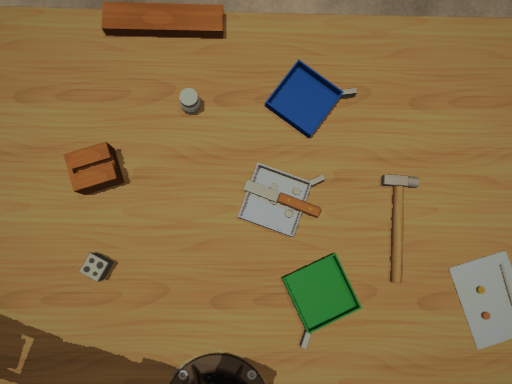

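View pics/side0.png

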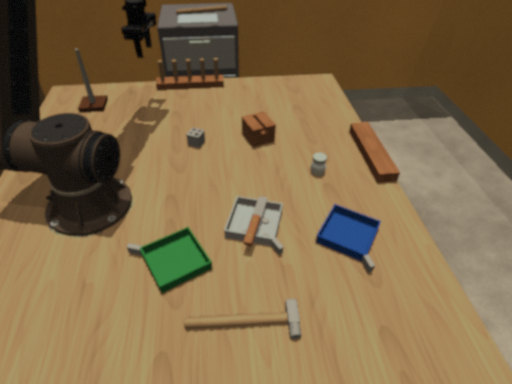

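View pics/wrist0.png

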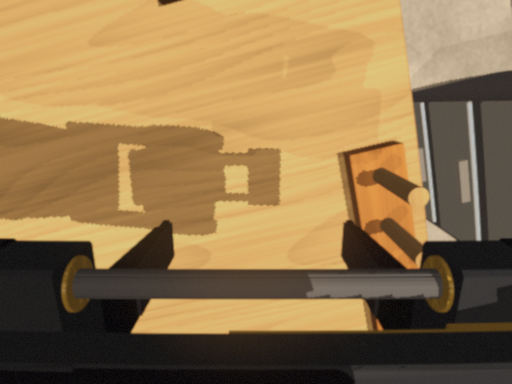

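Run:
```python
from h import *
z=np.load('top0.npz'); im=z['im'];X=z['X']
a=cv2.resize(im[150:250,225:335],None,fx=5,fy=5,interpolation=cv2.INTER_CUBIC)
save(a,'c_tray'); 
b=cv2.resize(im[135:200,55:135],None,fx=7,fy=7,interpolation=cv2.INTER_CUBIC); save(b,'c_hold')
s=np.load('side0.npz')['im'][100:160,225:295]; save(cv2.resize(s,None,fx=8,fy=8,interpolation=cv2.INTER_CUBIC),'c_holds')
for u,v in [(245,187),(282,199),(320,210),(318,181),(258,165),(311,178),(292,235),(240,217),(93,168),(67,154),(107,145),(121,180),(82,192),(189,98),(96,266),(400,181),(397,280)]:
    print(u,v,np.nanmedian(X[v-1:v+2,u-1:u+2].reshape(-1,3),0).round(1))
```

```text
245 187 [512.8 -60.2  36.6]
282 199 [ 483.6 -147.7   48.5]
320 210 [ 460.1 -237.3   48.3]
318 181 [ 530.3 -236.9   32.1]
258 165 [569.2 -91.5  30.4]
311 178 [ 5.424e+02 -2.252e+02  3.000e-01]
292 235 [ 399.5 -172.8   33.3]
240 217 [441.3 -49.   31.2]
93 168 [547.9 289.5  75.2]
67 154 [579.6 350.6  77. ]
107 145 [603.5 262.7  69.6]
121 180 [528.4 238.1  24.1]
82 192 [497.1 325.7  33.9]
189 98 [722.   75.5  64.3]
96 266 [325.4 278.6  50.7]
400 181 [ 532.9 -439.6   26.3]
397 280 [ 295.6 -423.    27. ]
```

View pics/c_tray.png

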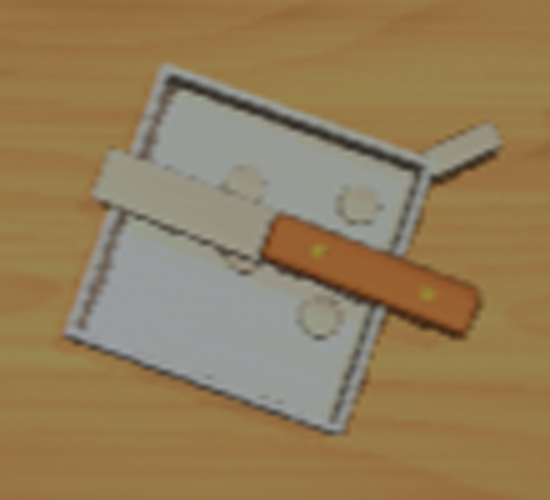

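View pics/c_hold.png

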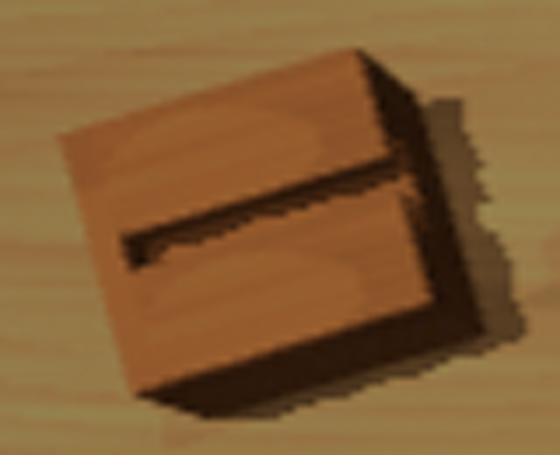

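View pics/c_holds.png

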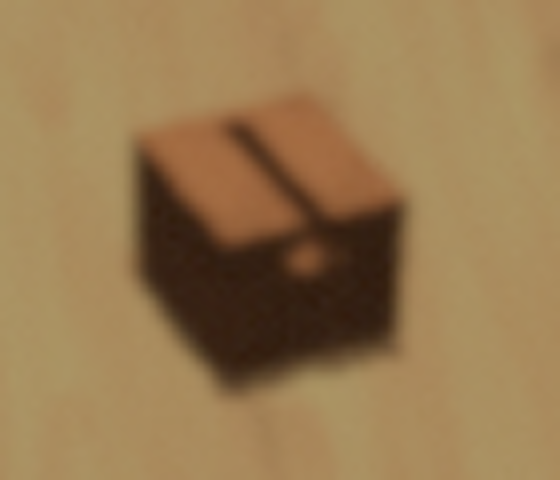

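```bash
cat > fit.py <<'E'
from h import *
z=np.load('top0.npz'); im=z['im'];X=z['X']
def rect(m,name):
    P=X[m][:,:2].astype(np.float32)
    r=cv2.minAreaRect(P); print(name,m.sum(),'c',np.round(r[0],1),'sz',np.round(r[1],1),'ang',round(r[2],1),'z',np.median(X[m][:,2]).round(1))
    print(cv2.boxPoints(r).round(1).tolist()); return P
H=np.zeros(X.shape[:2],bool)
def roi(v0,v1,u0,u1):
    m=H.copy(); m[v0:v1,u0:u1]=1; return m
zz=X[...,2]
def big(m):
    n,l,s,c=cv2.connectedComponentsWithStats(m.astype(np.uint8)); return l==1+np.argmax(s[1:,4])
ro=roi(150,250,225,335)
h=big(ro&(zz>43)&(zz<53)); P=rect(h,'handle')
hs=big(roi(130,205,50,135)&(zz>70)&(zz<80)); rect(hs,'holder top')
r,g,b=[im[...,i].astype(int) for i in range(3)]
grey=(abs(r-b)<45)&(r>90)
rim=ro&(zz>26)&(zz<40)&grey
rect(rim,'rim+')
bl=big(ro&(zz>33.5)&(zz<40)&~h); rect(bl,'blade')
m=big(roi(172,192,312,330)&(zz>25)&(zz<38)&grey); rect(m,'grip')
E
python3 fit.py
```

```text
handle 434 c [ 472.1 -188.8] sz [104.4  24. ] ang 69.3 z 48.8
[[442.3999938964844, -233.39999389648438], [464.8999938964844, -241.89999389648438], [501.8999938964844, -144.1999969482422], [479.3999938964844, -135.6999969482422]]
holder top 1549 c [552.8 297.9] sz [ 90.8 101.4] ang 18.7 z 76.0
[[493.6000061035156, 331.29998779296875], [526.2000122070312, 235.3000030517578], [612.0999755859375, 264.5], [579.5, 360.5]]
rim+ 808 c [ 494.7 -144. ] sz [174.6 164.4] ang 70.4 z 34.5
[[387.8999938964844, -198.6999969482422], [542.7999877929688, -253.8000030517578], [601.4000244140625, -89.30000305175781], [446.5, -34.20000076293945]]
blade 339 c [ 505.6 -100.1] sz [84.5 26.1] ang 69.7 z 37.1
[[478.70001220703125, -135.1999969482422], [503.20001220703125, -144.3000030517578], [532.5, -65.0999984741211], [508.1000061035156, -56.0]]
grip 72 c [ 534.6 -235.2] sz [13.  33.2] ang 24.3 z 33.0
[[521.9000244140625, -222.8000030517578], [535.5999755859375, -253.0], [547.4000244140625, -247.60000610351562], [533.7000122070312, -217.39999389648438]]
```

```bash
cat > mv.py <<'E'
import numpy as np,sys
# args: x y yaw of commanded start z ; then targets x y z yaw
def tool(c,t):
    x,y,z,w=c; d=np.array(t[:3])-np.array(c[:3])
    tx=np.array([np.cos(w),np.sin(w),0]);ty=np.array([np.sin(w),-np.cos(w),0])
    return [round(float(d@tx),1),round(float(d@ty),1),round(float(-d[2]),1)],round(w-t[3],3)
if __name__=='__main__':
    a=np.array(sys.argv[1:],float).reshape(-1,4)
    for t in a[1:]: print(*tool(a[0],t))
E
python3 mv.py 146 607.7 292.3 2.906  420 330 270 2.0 480.3 -167.9 230 1.213
```

```text
[-331.3, -206.1, 22.3] 0.906
[-506.1, -676.1, 62.3] 1.693
```

Emit:
play_rows(
  targets=[
    {"linear": [-55, -34, 4], "turn": 0.15},
    {"linear": [-110, -68, 8], "turn": 0.3},
    {"linear": [-166, -103, 12], "turn": 0.45},
    {"linear": [-221, -137, 15], "turn": 0.6},
    {"linear": [-276, -172, 19], "turn": 0.75},
    {"linear": [-331, -206, 22], "turn": 0.9},
    {"linear": [-345, -245, 26], "turn": 0.97},
    {"linear": [-361, -288, 30], "turn": 1.04},
    {"linear": [-378, -334, 34], "turn": 1.12},
    {"linear": [-396, -381, 38], "turn": 1.2},
    {"linear": [-415, -430, 42], "turn": 1.28},
    {"linear": [-432, -477, 45], "turn": 1.36},
    {"linear": [-450, -525, 49], "turn": 1.44},
    {"linear": [-468, -573, 54], "turn": 1.52},
    {"linear": [-487, -625, 58], "turn": 1.61},
    {"linear": [-506, -676, 62], "turn": 1.693},
    {"linear": [-506, -676, 62], "turn": 1.693},
    {"linear": [-506, -676, 62], "turn": 1.693},
    {"linear": [-506, -676, 62], "turn": 1.693},
  ],
  hand=60,
)

```text
t: 2.52
eef_pos: [480.0, -166.7, 230.3]
tcp_rot: [-3.141, -0.0, 1.215]
ft_force: [0.5, 0.1, -0.8]
opening: 0.633
```

Run:
```python
from h import *
print(env.state())
im,X,p=shot('wrist','w1')
```

```text
{'t': 2.525, 'joints': array([-4.64403425e-01,  4.06290439e-01,  1.91254511e+00,  1.85502135e-04,
        8.22980882e-01, -1.08260490e-01]), 'qvel': array([ 4.58568505e-03, -1.13861138e-03, -6.91688937e-04, -9.15749091e-04,
       -2.56775698e-03, -6.43883355e-05]), 'tau': array([-6.45192582e-01, -4.96852970e+01, -2.04137349e+01,  4.73235687e-02,
        4.16598609e-02,  9.34665586e-04]), 'eef_pos': array([ 479.98642089, -166.71099275,  230.30780903]), 'tcp_rot': array([-3.14138487e+00, -1.59361002e-04,  1.21452721e+00]), 'ft_force': array([ 0.47433093,  0.12730626, -0.79413236]), 'moment': array([-0.12516869,  0.04193746,  0.00457355]), 'opening': 0.6331433737687232}
```

View pics/w1.png

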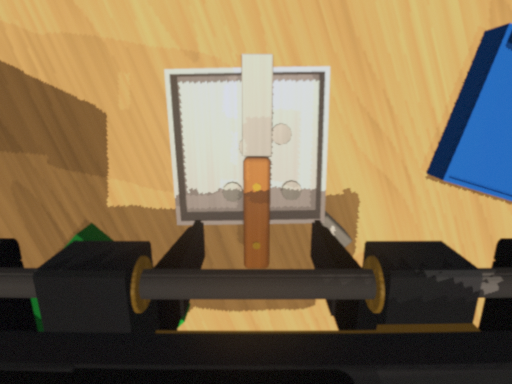

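The wrist view shows the grey tray with the wooden handle running from (257,157) to (257,268), centred between the fingers. The look-alikes are the blue tray at top-view pixel (305,98), the green tray at (320,293) and the card at (485,300). The grey tray at (275,200) is the one.

```bash
python3 - <<'E'
from h import *
z=np.load('w1.npz');X=z['X'];zz=X[...,2]
m=np.zeros(zz.shape,bool);m[120:232,230:285]=1;m&=(zz>43)&(zz<53)
P=X[m];r=cv2.minAreaRect(P[:,:2].astype(np.float32));print(r,np.median(P[:,2]),cv2.boxPoints(r))
m=np.zeros(zz.shape,bool);m[40:152,230:285]=1;m&=(zz>34)&(zz<41)
P=X[m];r=cv2.minAreaRect(P[:,:2].astype(np.float32));print(r,np.median(P[:,2]))
E
python3 mv.py 480.3 -167.9 230.3 1.213 480.3 -167.9 98 1.213
```

```text
((477.4149475097656, -170.74545288085938), (67.68053436279297, 24.008602142333984), 69.1922607421875) 48.19516038867111 [[ 454.17242 -198.11426]
 [ 476.6151  -206.64291]
 [ 500.65747 -143.37665]
 [ 478.21478 -134.84799]]
((502.6419982910156, -96.84432983398438), (80.4662094116211, 36.90010070800781), 69.56672668457031) 36.37110165636658
[0.0, 0.0, 132.3] 0.0
```

Emit:
play_rows(
  targets=[
    {"linear": [0, 0, 40], "turn": 0},
    {"linear": [0, 0, 80], "turn": 0},
    {"linear": [0, 0, 110], "turn": 0},
    {"linear": [0, 0, 129], "turn": 0},
    {"linear": [0, 0, 129], "turn": 0},
    {"linear": [0, 0, 129], "turn": 0},
  ],
)

```text
t: 3.32
eef_pos: [480.4, -167.4, 102.0]
tcp_rot: [3.141, -0.0, 1.214]
ft_force: [-0.3, 0.2, -0.4]
opening: 0.631
```

Emit:
play_rows(
  targets=[
    {"linear": [0, 0, 0], "turn": 0},
    {"linear": [0, 0, 0], "turn": 0},
    {"linear": [0, 0, 0], "turn": 0},
    {"linear": [0, 0, 0], "turn": 0},
    {"linear": [0, 0, 0], "turn": 0},
    {"linear": [0, 0, 0], "turn": 0},
    {"linear": [0, 0, 0], "turn": 0},
  ],
  hand=10,
)

```text
t: 4.2
eef_pos: [480.0, -167.8, 101.3]
tcp_rot: [-3.141, -0.0, 1.213]
ft_force: [-2.1, -0.1, 3.9]
opening: 0.248
```

```bash
python3 mv.py 480.3 -167.9 101.3 1.213 480.3 -167.9 171.3 1.213 612.6 122.1 171.3 1.898
```

```text
[0.0, 0.0, -70.0] 0.0
[318.0, 22.4, -70.0] -0.685
```

Emit:
play_rows(
  targets=[
    {"linear": [0, 0, -20], "turn": 0},
    {"linear": [0, 0, -45], "turn": 0},
    {"linear": [0, 0, -70], "turn": 0},
    {"linear": [0, 0, -70], "turn": 0},
  ],
)

```text
t: 4.7
eef_pos: [480.5, -168.0, 172.3]
tcp_rot: [3.139, 0.0, 1.213]
ft_force: [0.0, -0.2, -2.3]
opening: 0.253
```

Emit:
play_rows(
  targets=[
    {"linear": [30, 2, 0], "turn": -0.06},
    {"linear": [70, 5, 0], "turn": -0.15},
    {"linear": [115, 8, 0], "turn": -0.25},
    {"linear": [160, 11, 0], "turn": -0.35},
    {"linear": [205, 14, 0], "turn": -0.45},
    {"linear": [250, 18, 0], "turn": -0.55},
    {"linear": [290, 21, 0], "turn": -0.63},
    {"linear": [310, 22, 0], "turn": -0.67},
    {"linear": [318, 22.4, 0], "turn": -0.685},
    {"linear": [318, 22.4, 0], "turn": -0.685},
    {"linear": [318, 22.4, 0], "turn": -0.685},
  ],
)

```text
t: 6.08
eef_pos: [612.2, 121.2, 171.2]
tcp_rot: [-3.141, -0.0, 1.896]
ft_force: [-0.0, -0.6, -0.2]
opening: 0.25
```

Run:
```python
from h import *
print(env.state()['eef_pos'])
shot('wrist','w2');shot('top','t2')
```

```text
[612.21436273 121.15671711 171.15798999]
```

View pics/w2.png

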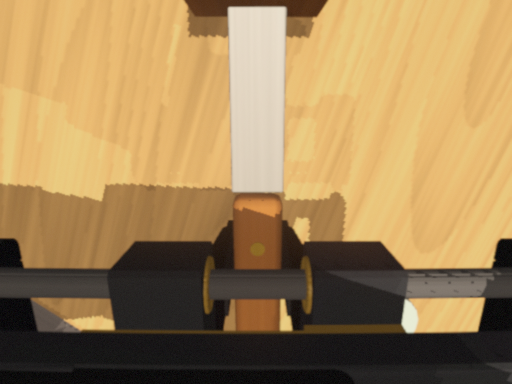

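View pics/t2.png

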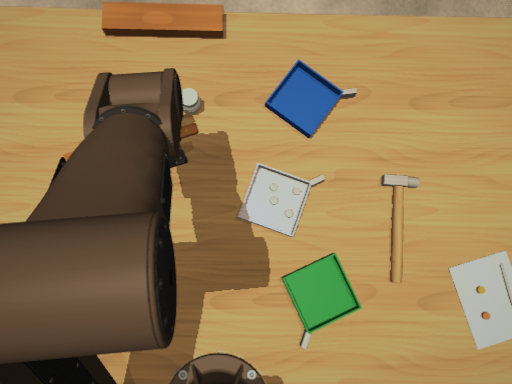

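Run:
```python
from h import *
z=np.load('w2.npz');X=z['X'];zz=X[...,2]
T=np.array([612.2,121.2]);w=1.896;a=np.array([np.cos(w),np.sin(w)]);b=np.array([-a[1],a[0]])
m=np.zeros(zz.shape,bool);m[8:190,225:290]=1;m&=(zz>90)&(zz<120)
P=X[m];d=P[:,:2]-T;x=d@a;y=d@b
k=(x>35)&(x<110)
print(x.min(),x.max(),np.polyfit(x[k],P[k,2],1),np.median(P[k,2]))
r=cv2.minAreaRect(np.c_[x,y].astype(np.float32));print('blade in tool',r)
for lo in range(30,115,10):
    q=(x>=lo)&(x<lo+10)
    if q.any(): print(lo,y[q].min().round(1),y[q].max().round(1),np.median(P[q,2]).round(1))
m=np.zeros(zz.shape,bool);m[195:240,230:285]=1;m&=(zz>105)&(zz<130);print('handle',np.median(zz[m]),((X[m][:,:2]-T)@a).max())
# holder top region edge
m=np.zeros(zz.shape,bool);m[0:20,180:335]=1;m&=(zz>60)&(zz<85);print('hold',m.sum(), np.median(zz[m]) if m.any() else '')
```

```text
31.86689879519246 114.81113617511998 [-1.01661660e-03  1.06225466e+02] 106.14918815563149
blade in tool ((73.33721923828125, 0.667485237121582), (26.372570037841797, 82.93525695800781), 89.9699478149414)
30 -12.5 13.2 106.2
40 -12.3 13.5 106.2
50 -12.4 13.4 106.1
60 -12.4 13.6 106.2
70 -12.1 13.5 106.1
80 -12.4 13.7 106.1
90 -12.3 13.5 106.2
100 -12.5 13.8 106.1
110 -11.8 13.5 106.1
handle 117.7363472743396 30.7410241152686
hold 0
```

Emit:
play_rows(
  targets=[
    {"linear": [20, 0, -35], "turn": 0},
    {"linear": [40, 0, -70], "turn": 0},
    {"linear": [40, 0, -70], "turn": 0},
    {"linear": [40, 0, -70], "turn": 0},
  ],
)

```text
t: 6.68
eef_pos: [599.4, 159.5, 240.6]
tcp_rot: [-3.141, -0.0, 1.897]
ft_force: [-0.9, -0.2, -1.5]
opening: 0.249
```

Run:
```python
from h import *
s=env.state();print(s['eef_pos'],s['tcp_rot'])
im,X,p=shot('wrist','w3');zz=X[...,2]
m=(zz>70)&(zz<80); m=cv2.morphologyEx(m.astype(np.uint8),cv2.MORPH_OPEN,np.ones((3,3)))>0
P=X[m];print(m.sum(),np.median(P[:,2]))
a=np.array([np.cos(1.898),np.sin(1.898)]);b=np.array([-a[1],a[0]])
q=np.c_[P[:,:2]@a,P[:,:2]@b];print(q.min(0),q.max(0), 'face exp',np.array([569.2,249.9])@a,np.array([569.2,249.9])@b)
r=cv2.minAreaRect(q.astype(np.float32));print(r)
```

```text
[599.35257159 159.46631041 240.58546256] [-3.14089539e+00 -4.42854200e-05  1.89742288e+00]
5111 75.40914605243294
[  53.791827   -662.48854652] [ 104.84133945 -571.94395048] face exp 53.70271284591598 -619.3179059521767
((79.48178100585938, -617.1676635742188), (90.47439575195312, 50.89775848388672), 89.62837982177734)
```

View pics/w3.png

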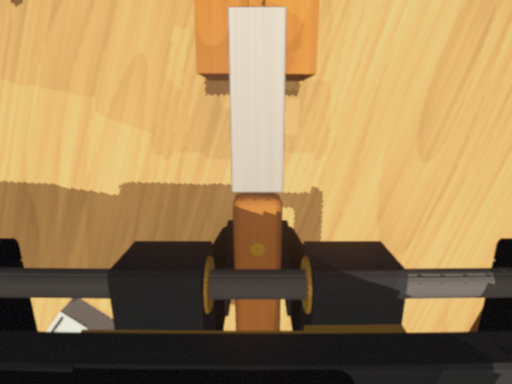

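Emit:
play_rows(
  targets=[
    {"linear": [-25, -0.5, 20], "turn": 0},
    {"linear": [-40, -0.5, 60], "turn": 0},
    {"linear": [-40, -0.5, 95], "turn": 0},
    {"linear": [-40, -0.5, 114], "turn": 0},
    {"linear": [-40, -0.5, 118.5], "turn": 0},
    {"linear": [-40, -0.5, 118.5], "turn": 0},
    {"linear": [-40, -0.5, 118.5], "turn": 0},
  ],
)

```text
t: 7.6
eef_pos: [612.4, 122.2, 123.9]
tcp_rot: [3.14, 0.0, 1.898]
ft_force: [0.4, 0.1, -1.2]
opening: 0.249
```

Run:
```python
from h import *
s=env.state();print(s['eef_pos'],s['tcp_rot'])
im,X,p=shot('side','s4')
save(cv2.resize(im[80:200,210:350],None,fx=5,fy=5,interpolation=cv2.INTER_CUBIC),'s4c')
```

```text
[612.41844261 122.2337394  123.89547484] [3.13972704e+00 3.45725053e-04 1.89799575e+00]
```

View pics/s4c.png

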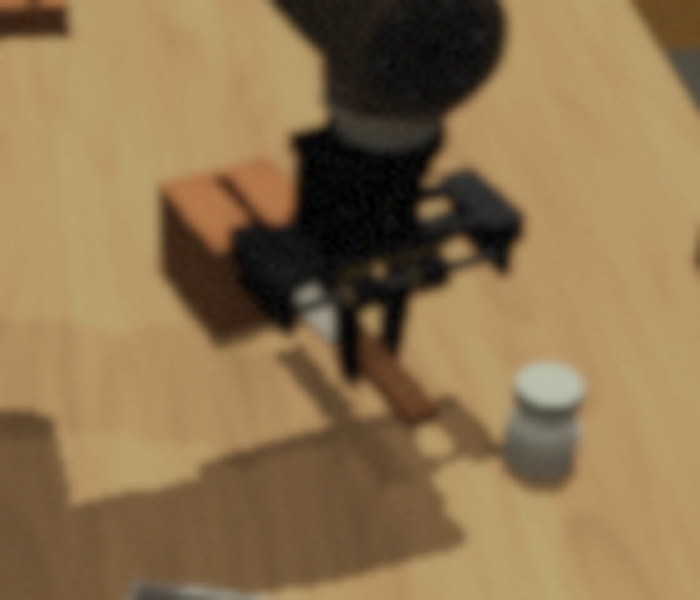

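Emit:
play_rows(
  targets=[
    {"linear": [8, 0, 0.3], "turn": 0},
    {"linear": [16, 0, 0.3], "turn": 0},
    {"linear": [24, 0, 0.3], "turn": 0},
    {"linear": [32, 0, 0.3], "turn": 0},
    {"linear": [40, 0, 0.3], "turn": 0},
    {"linear": [40, 0, 0.3], "turn": 0},
  ],
)

```text
t: 8.4
eef_pos: [598.9, 160.6, 122.4]
tcp_rot: [-3.142, -0.0, 1.899]
ft_force: [-0.2, -0.0, -1.5]
opening: 0.254
```

No contact force with about 20 mm of blade in.

Emit:
play_rows(
  targets=[
    {"linear": [10, 0, 0], "turn": 0},
    {"linear": [20, 0, 0], "turn": 0},
    {"linear": [30, 0, 0], "turn": 0},
    {"linear": [40, 0, 0], "turn": 0},
    {"linear": [50, 0, 0], "turn": 0},
    {"linear": [56, 0, 0], "turn": 0},
    {"linear": [60, 0, 0], "turn": 0},
    {"linear": [60, 0, 0], "turn": 0},
  ],
)

```text
t: 9.4
eef_pos: [579.8, 216.9, 122.4]
tcp_rot: [3.142, -0.0, 1.898]
ft_force: [-0.4, 0.3, -2.1]
opening: 0.251
```

Emit:
play_rows(
  targets=[
    {"linear": [2, 0, 0], "turn": 0},
    {"linear": [4, 0, 0], "turn": 0},
    {"linear": [5, 0, 0], "turn": 0},
    {"linear": [5, 0, 0], "turn": 0},
  ],
)

```text
t: 9.9
eef_pos: [578.3, 221.5, 122.4]
tcp_rot: [3.142, -0.0, 1.898]
ft_force: [-0.5, 0.6, -1.7]
opening: 0.249
```

Run:
```python
from h import *
s=env.state();print(s['eef_pos'],s['tcp_rot'],s['ft_force'])
im,X,p=shot('wrist','w5')
```

```text
[578.25709675 221.53120927 122.43070065] [ 3.14155966e+00 -7.17040072e-05  1.89785771e+00] [-0.51219323  0.62023807 -1.66631766]
```

View pics/w5.png

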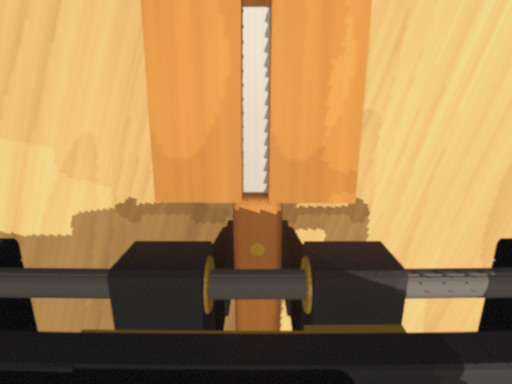

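The blade shows through the gap at (257,10–192), and the handle's shoulder meets the face at about row 200. I'll nudge it a little to feel for contact.

Emit:
play_rows(
  targets=[
    {"linear": [1, 0, 0], "turn": 0},
    {"linear": [2, 0, 0], "turn": 0},
    {"linear": [2, 0, 0], "turn": 0},
  ],
)

```text
t: 10.32
eef_pos: [578.1, 221.9, 122.5]
tcp_rot: [-3.141, 0.002, 1.898]
ft_force: [3.5, -11.8, -0.4]
opening: 0.251
```

Contact: about 12 N back along the slot. I'll release now.

Emit:
play_rows(
  targets=[
    {"linear": [-1, 0, 0], "turn": 0},
    {"linear": [-1, 0, 0], "turn": 0},
  ],
)

```text
t: 10.58
eef_pos: [578.2, 221.8, 122.4]
tcp_rot: [-3.142, 0.001, 1.898]
ft_force: [1.9, -6.3, -0.9]
opening: 0.249
```

Emit:
play_rows(
  targets=[
    {"linear": [0, 0, 0], "turn": 0},
    {"linear": [0, 0, 0], "turn": 0},
    {"linear": [0, 0, 0], "turn": 0},
    {"linear": [0, 0, 0], "turn": 0},
  ],
  hand=60,
)

```text
t: 11.08
eef_pos: [577.9, 222.6, 122.5]
tcp_rot: [3.141, -0.0, 1.898]
ft_force: [1.0, 0.8, -0.5]
opening: 0.602
```

Emit:
play_rows(
  targets=[
    {"linear": [0, 0, -30], "turn": 0},
    {"linear": [0, 0, -70], "turn": 0},
    {"linear": [-20, 0, -100], "turn": 0},
    {"linear": [-20, 0, -100], "turn": 0},
  ],
)

```text
t: 11.58
eef_pos: [585.2, 202.9, 224.7]
tcp_rot: [3.137, 0.0, 1.897]
ft_force: [-0.2, 1.2, -0.5]
opening: 0.629
```

Run:
```python
from h import *
s=env.state();print(s['eef_pos'],s['tcp_rot'],s['ft_force'])
im,X,p=shot('wrist','w6');zz=X[...,2]
a=np.array([np.cos(1.898),np.sin(1.898)]);b=np.array([-a[1],a[0]])
m=np.zeros(zz.shape,bool);m[100:260,200:310]=1;mm=m&(zz>55)&(zz<72.5)&((X[...,:2]@a)<50)
P=X[mm];q=np.c_[P[:,:2]@a,P[:,:2]@b]
print(q.min(0),q.max(0),np.polyfit(q[:,0],P[:,2],1),np.median(P[:,2]))
```

```text
[585.22168286 202.94938607 224.66892698] [3.13735931e+00 3.66052850e-04 1.89681133e+00] [-0.18372124  1.19757468 -0.457079  ]
[ -49.81549469 -630.51630586] [  49.99705659 -606.29604564] [ 0.07250533 62.10451721] 62.41683740715295
```

View pics/w6.png

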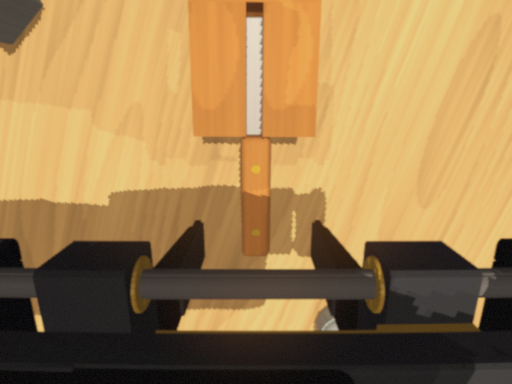

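The scraper is released and drooping 0.07 rad in the slot, with its shoulder at the face. Next is the tray's pose, using picture t2, where it is clear.

Run:
```python
from h import *
for f in ['top0','t2']:
    z=np.load(f+'.npz'); im=z['im'];X=z['X'];zz=X[...,2]
    r,g,b=[im[...,i].astype(int) for i in range(3)]
    grey=(abs(r-b)<45)&(r>90)
    m=np.zeros(zz.shape,bool); m[172:192,310:330]=1; m&=(zz>25)&(zz<38)&grey
    P=X[m]; print(f,m.sum(),cv2.minAreaRect(P[:,:2].astype(np.float32)),np.median(P[:,2]))
    c=P[:,:2].mean(0);u,s,vt=np.linalg.svd(P[:,:2]-c);print(c,vt[0])
    if f=='t2':
        m=np.zeros(zz.shape,bool); m[150:250,230:312]=1; m&=(zz>20)&(zz<38)
        P=X[m];r=cv2.minAreaRect(P[:,:2].astype(np.float32));print(r,cv2.boxPoints(r),np.median(P[:,2]))
    save(cv2.resize(im[150:250,225:335],None,fx=5,fy=5,interpolation=cv2.INTER_CUBIC),'c_'+f)
```

```text
top0 84 ((531.8616943359375, -231.5255126953125), (14.714241981506348, 42.82866287231445), 30.181241989135742) 33.0460300408576
[ 533.27310072 -233.37016636] [ 0.48935534 -0.87208449]
t2 86 ((532.3214111328125, -232.2418670654297), (14.577935218811035, 43.312103271484375), 30.204030990600586) 32.78277632435872
[ 532.36930894 -233.07757024] [ 0.46876547 -0.88332267]
((486.97235107421875, -134.42343139648438), (141.64468383789062, 143.71192932128906), 70.53341674804688) [[ 395.62192  -177.2508  ]
 [ 531.1187   -225.1438  ]
 [ 578.32275   -91.59607 ]
 [ 442.826     -43.703064]] 32.62358490062867
```

View pics/c_t2.png

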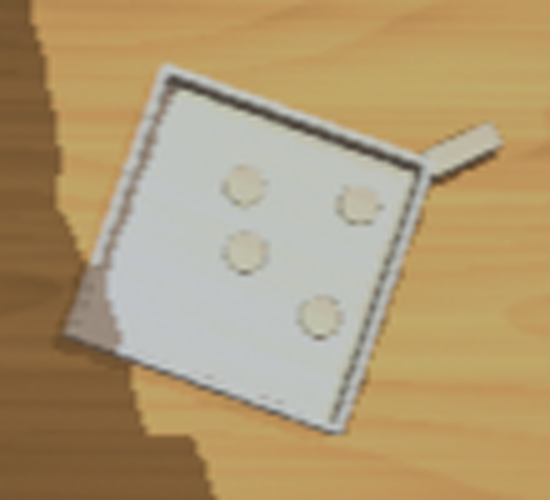

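```bash
python3 mv.py 585 203 222.5 1.898 537 -240 190 2.016
```

```text
[-404.1, -187.8, 32.5] -0.118
```

Emit:
play_rows(
  targets=[
    {"linear": [-30, -14, 0], "turn": 0},
    {"linear": [-80, -37, 0], "turn": -0.02},
    {"linear": [-130, -60, 5], "turn": -0.04},
    {"linear": [-180, -84, 10], "turn": -0.05},
    {"linear": [-230, -107, 15], "turn": -0.07},
    {"linear": [-280, -130, 20], "turn": -0.08},
    {"linear": [-330, -153, 25], "turn": -0.1},
    {"linear": [-375, -174, 30], "turn": -0.11},
    {"linear": [-404, -188, 32.5], "turn": -0.118},
    {"linear": [-404, -188, 32.5], "turn": -0.118},
    {"linear": [-404, -188, 32.5], "turn": -0.118},
  ],
)

```text
t: 13.0
eef_pos: [535.9, -238.5, 189.1]
tcp_rot: [-3.141, -0.002, 2.016]
ft_force: [-0.6, 0.5, 0.5]
opening: 0.633
```

Run:
```python
from h import *
s=env.state();print(s['eef_pos'],s['tcp_rot'],s['ft_force'],s['joints'])
im,X,p=shot('wrist','w7')
```

```text
[ 535.94546828 -238.49130235  189.06454138] [-3.14085992e+00 -1.57209452e-03  2.01585204e+00] [-0.55063793  0.45822285  0.5231804 ] [-5.31349671e-01  5.58669721e-01  1.75941818e+00  3.72016910e-04
  8.25217588e-01 -9.76658568e-01]
```

View pics/w7.png

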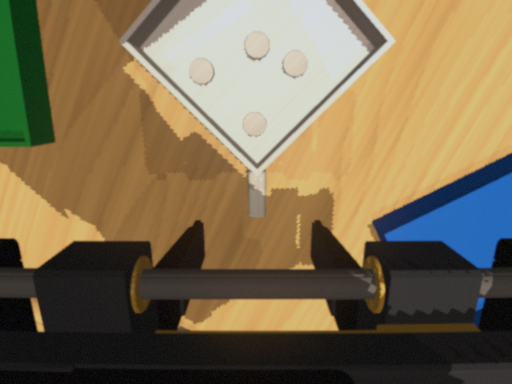

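Run:
```python
from h import *
z=np.load('w7.npz');X=z['X'];zz=X[...,2]
T=np.array([536.4,-239.3]);w=2.016;a=np.array([np.cos(w),np.sin(w)]);b=np.array([-a[1],a[0]])
m=np.zeros(zz.shape,bool);m[172:225,240:276]=1;m&=(zz>25)&(zz<38)
P=X[m];d=P[:,:2]-T;q=np.c_[d@a,d@b];print(m.sum(),np.median(P[:,2]),q.min(0),q.max(0));print(cv2.minAreaRect(q.astype(np.float32)))
print((X[217,257]-0)[:3], X[225,257])
```

```text
768 32.32168752353599 [-13.21771711  -5.61548767] [23.78402284  7.99847651]
((5.289970397949219, 1.1685709953308105), (37.031890869140625, 13.403661727905273), 0.45958831906318665)
[ 546.1762778  -261.95461337    0.71492509] [ 5.49658114e+02 -2.69257499e+02 -1.45207693e-01]
```

Emit:
play_rows(
  targets=[
    {"linear": [0, -1, 35], "turn": 0},
    {"linear": [0, -1, 70], "turn": 0},
    {"linear": [0, -1, 95], "turn": 0},
    {"linear": [0, -1, 106], "turn": 0},
    {"linear": [0, -1, 106], "turn": 0},
    {"linear": [0, -1, 106], "turn": 0},
  ],
)

```text
t: 13.8
eef_pos: [535.6, -239.8, 84.9]
tcp_rot: [3.141, 0.001, 2.016]
ft_force: [-0.0, -0.0, -0.6]
opening: 0.632
```

Emit:
play_rows(
  targets=[
    {"linear": [0, 0, 0], "turn": 0},
    {"linear": [0, 0, 0], "turn": 0},
    {"linear": [0, 0, 0], "turn": 0},
    {"linear": [0, 0, 0], "turn": 0},
    {"linear": [0, 0, 0], "turn": 0},
    {"linear": [0, 0, 0], "turn": 0},
    {"linear": [0, 0, 0], "turn": 0},
  ],
  hand=5,
)

```text
t: 14.68
eef_pos: [535.3, -239.9, 83.9]
tcp_rot: [3.141, -0.0, 2.015]
ft_force: [1.4, 0.6, 0.9]
opening: 0.146
```

Emit:
play_rows(
  targets=[
    {"linear": [0.6, 0, -5], "turn": 0},
    {"linear": [1.5, 0, -11], "turn": 0},
    {"linear": [2.5, 0, -16], "turn": 0},
    {"linear": [3.6, 0, -22], "turn": 0},
    {"linear": [5, 0, -27], "turn": 0},
    {"linear": [6.2, 0, -32], "turn": 0},
    {"linear": [6.2, 0, -32], "turn": 0},
  ],
)

```text
t: 15.55
eef_pos: [532.6, -234.3, 116.3]
tcp_rot: [3.141, 0.0, 2.016]
ft_force: [0.2, 0.2, -3.2]
opening: 0.146
```

```bash
cat > tilt.py <<'E'
from h import *
import sys
n=sys.argv[1]
s=env.state();print(s['t'],s['eef_pos'],s['tcp_rot'],s['ft_force'],s['moment'])
im,X,p=shot('wrist',n)
a=np.array([np.cos(2.016),np.sin(2.016)])
c=s['eef_pos'][:2]
d=(X[...,:2]-c)@a; l=(X[...,:2]-c)@np.array([-a[1],a[0]]);zz=X[...,2]
r,g,b=[im[...,i].astype(int) for i in range(3)]
m=(d>40)&(d<210)&(np.abs(l)<np.minimum(d-25,205-d)-15)&(zz>-5)
P=np.c_[d[m],l[m],np.ones(m.sum())]
from scipy.optimize import least_squares
res=least_squares(lambda k:P@k-zz[m],[0,0,0],loss='soft_l1',f_scale=1).x
print('plane',res,'tilt',np.arctan(np.hypot(*res[:2])))
E
python3 tilt.py w8; python3 -c "
from h import *
im,X,p=shot('side','s8');save(cv2.resize(im[150:300,190:320],None,fx=4,fy=4,interpolation=cv2.INTER_CUBIC),'s8c')"
```

```text
15.55 [ 532.60880488 -234.2699604   116.31480743] [3.14119046e+00 3.93438678e-04 2.01583647e+00] [ 0.23117834  0.17755232 -3.17014151] [-0.33711029 -0.10495305 -0.0108034 ]
plane [-1.55959934e-01  9.76366462e-04  3.69348295e+01] tilt 0.1547165596140681
```

View pics/w8.png

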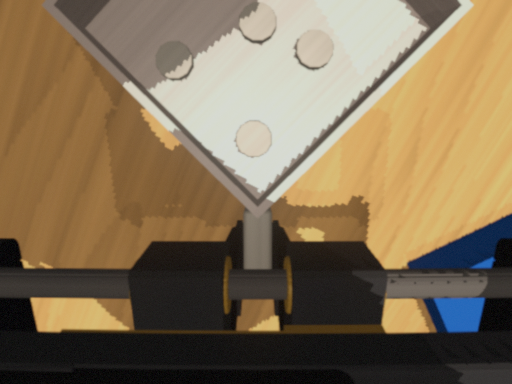

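View pics/s8c.png

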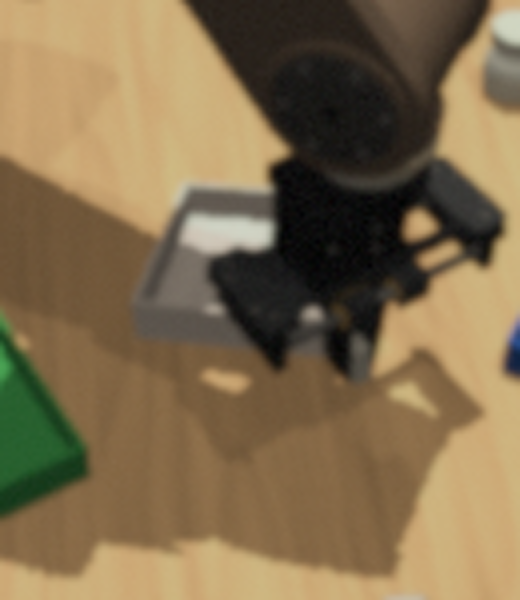

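Emit:
play_rows(
  targets=[
    {"linear": [1.5, 0, -6], "turn": 0},
    {"linear": [3, 0, -11], "turn": 0},
    {"linear": [5, 0, -16], "turn": 0},
    {"linear": [6.8, 0, -21.4], "turn": 0},
    {"linear": [9, 0, -26.5], "turn": 0},
    {"linear": [10.9, 0, -31.6], "turn": 0},
    {"linear": [13.2, 0, -36.6], "turn": 0},
    {"linear": [15.6, 0, -41.6], "turn": 0},
    {"linear": [20.8, 0, -51.3], "turn": 0},
    {"linear": [26.4, 0, -60.8], "turn": 0},
    {"linear": [32.6, 0, -69.9], "turn": 0},
    {"linear": [39, 0, -78.8], "turn": 0},
    {"linear": [45.8, 0, -87.3], "turn": 0},
    {"linear": [45.8, 0, -87.3], "turn": 0},
  ],
)

```text
t: 17.4
eef_pos: [512.8, -192.6, 204.0]
tcp_rot: [3.141, 0.001, 2.016]
ft_force: [1.2, -0.5, -4.0]
opening: 0.145
```

```bash
python3 tilt.py w9; python3 -c "
from h import *
im,X,p=shot('side','s9');save(cv2.resize(im[150:300,190:320],None,fx=4,fy=4,interpolation=cv2.INTER_CUBIC),'s9c')"
```

```text
17.4 [ 512.801626   -192.59685875  203.97396629] [3.14086596e+00 7.96583885e-04 2.01624894e+00] [ 1.18704362 -0.53896629 -4.02334496] [-0.46315484 -0.16823063 -0.01224522]
plane [-5.67327019e-01  1.43091678e-03  1.15652957e+02] tilt 0.5160500770027598
```

View pics/w9.png

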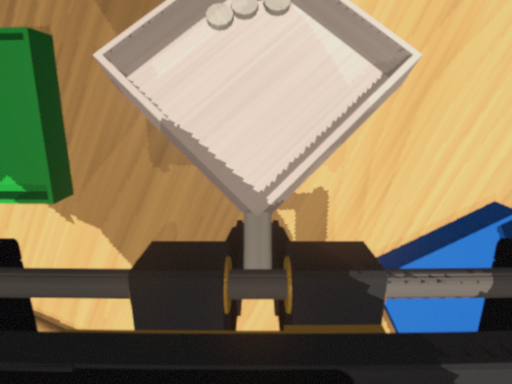

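View pics/s9c.png

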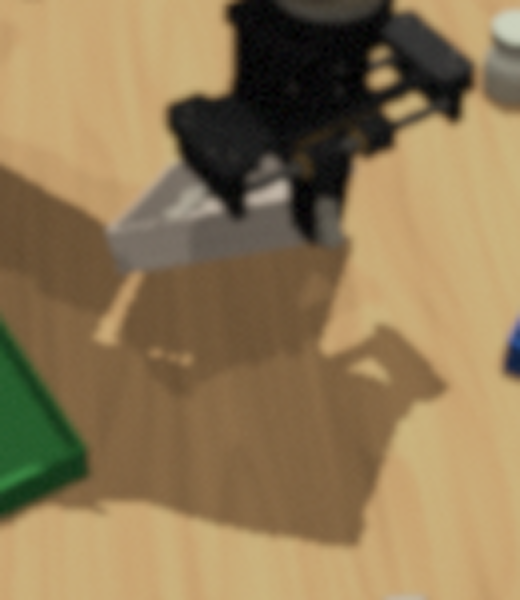

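Emit:
play_rows(
  targets=[
    {"linear": [0, 0, 0], "turn": 0},
    {"linear": [0, 0, 0], "turn": 0},
    {"linear": [0, 0, 0], "turn": 0},
    {"linear": [0, 0, 0], "turn": 0},
    {"linear": [0, 0, 0], "turn": 0},
    {"linear": [0, 0, 0], "turn": 0},
    {"linear": [0, 0, 0], "turn": 0},
    {"linear": [0, 0, 0], "turn": 0},
    {"linear": [0, 0, 0], "turn": 0},
    {"linear": [0, 0, 0], "turn": 0},
    {"linear": [0, 0, 0], "turn": 0},
    {"linear": [0, 0, 0], "turn": 0},
    {"linear": [0, 0, 0], "turn": 0},
    {"linear": [0, 0, 0], "turn": 0},
  ],
)

```text
t: 19.25
eef_pos: [512.8, -193.0, 203.2]
tcp_rot: [3.142, -0.0, 2.016]
ft_force: [-0.0, 0.4, -3.8]
opening: 0.144
```

```bash
python3 tilt.py w10; python3 -c "
from h import *
shot('top','t10')
im,X,p=shot('side','s10');save(cv2.resize(im[150:300,190:320],None,fx=4,fy=4,interpolation=cv2.INTER_CUBIC),'s10c')"
```

```text
19.25 [ 512.81745603 -192.97086164  203.20996648] [ 3.14151923e+00 -5.15249812e-05  2.01583030e+00] [-0.00876246  0.35143234 -3.79465163] [-0.38210673 -0.12010901  0.00388942]
plane [-5.66495301e-01  2.47572532e-03  1.14968928e+02] tilt 0.5154233801826937
```

View pics/w10.png

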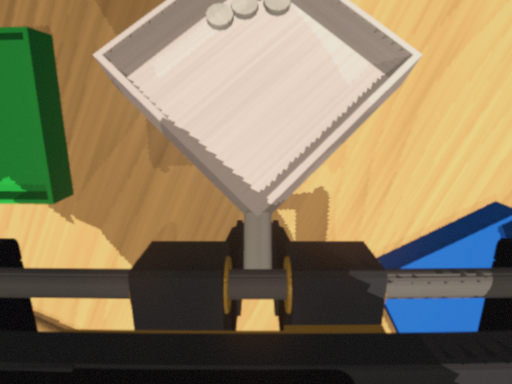

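View pics/t10.png

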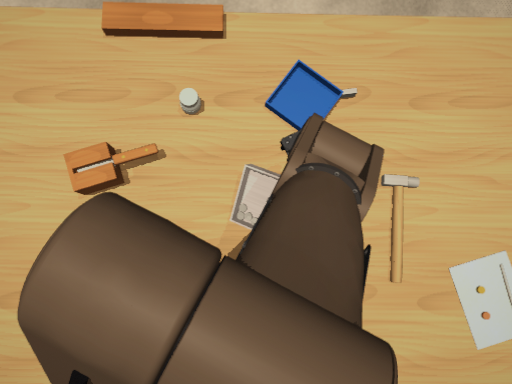

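View pics/s10c.png

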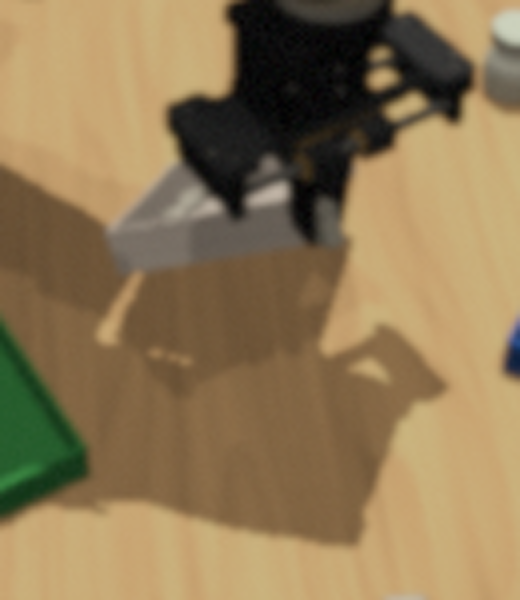

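Run:
```python
from h import *
z=np.load('w10.npz');X=z['X'];im=z['im']
c=np.array([512.8,-193.]);w=2.016;a=np.array([np.cos(w),np.sin(w)]);b=np.array([-a[1],a[0]])
def cv(P): d=P[:2]-c; return np.array([d@a,d@b,P[2]]).round(1)
for u,v in [(220,15),(245,6),(277,3),(257,195),(97,55),(420,55)]:
    print('w',u,v,cv(np.nanmedian(X[max(0,v-1):v+2,u-1:u+2].reshape(-1,3),0)))
t=np.load('t10.npz');X=t['X'];
save(cv2.resize(t['im'][160:240,225:285],None,fx=9,fy=7,interpolation=cv2.INTER_CUBIC),'t10c')
for u,v in [(241,208),(237,220),(250,228),(260,190)]: print('t',u,v,cv(X[v,u]))
```

```text
w 220 15 [134.7  26.7  43.7]
w 245 6 [141.7   9.2  39. ]
w 277 3 [144.1 -13.7  39. ]
w 257 195 [ 20.1   0.6 105.9]
w 97 55 [102.5  96.5  89.3]
w 420 55 [102.7 -97.1  88.4]
t 241 208 [149.7 -15.7  35.3]
t 237 220 [170.4   6.2  36.6]
t 250 228 [151.6  37.   61.2]
t 260 190 [ 93.  -33.2  62.6]
```

View pics/t10c.png

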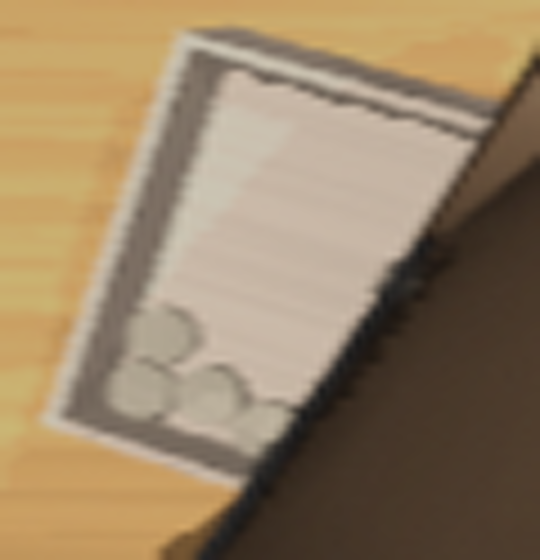

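Run:
```python
from h import *
t=np.load('t10.npz');X=t['X'];zz=X[...,2]
w=1.898;a=np.array([np.cos(w),np.sin(w)]);b=np.array([-a[1],a[0]]);f=np.array([569.2,249.9])
m=np.zeros(zz.shape,bool);m[138:172,110:165]=1;d=(X[...,:2]-f)@a;l=(X[...,:2]-f)@b
k=m&(zz>50)&(zz<70)&(d<-3)
print(k.sum(),d[k].min(),d[k].max(),l[k].min(),l[k].max(),np.polyfit(d[k],zz[k],1),np.polyfit(d[k],l[k],1))
s=env.state();print(s['t'],s['opening'],s['ft_force'],abs(s['qvel']).max())
```

```text
476 -104.44575415945086 -3.0134043891140396 -13.175185702078306 11.857363930337327 [ 0.06818876 65.80955306] [-0.00099405  0.73569267]
19.4 0.14497176611840795 [-0.51917737 -0.31692214 -2.9018651 ] 0.0022932905495023216
```

```bash
python3 -c "
from cell import env
print(env.job_done())"
```

```text
the job is handed in; nothing more can be done
None
```

The job is handed in, at about 19.4 s of the 56 s allowed. The scraper is let go in the slot, and the arm is still holding the tray tilted with all four slugs in the far corner. No verdict was reported.

- **Scraper:** I pushed it in until it met the wood (about 12 N), then released it. The last check put the shoulder within about 1 mm of the face and under 1 mm off to the side. The handle droops 0.07 rad, against a limit of 0.15.
- **Tray:** I took it by the grip and raised it so that it turned in the fingers. The measured tilt was 0.515 rad, not the 0.6 I planned, because the fingers carry the whole tray. By my estimate its low corner hangs about 12 mm above the bench. The tilt changed by less than 0.001 rad over 1.85 s, and the grip point is about 145 mm up.
- **Slugs:** All four are visible in the low corner. They lay in the same place in two pictures 1.85 s apart. I only measured the one that looked farthest out. It was about 51 mm from the inner corner, against a limit of 65 mm.
- **Bystanders:** In the last top picture the jar and the hammer looked unmoved. The arm hid the steel block, so I could not check it there, but no move went near it at bench height.

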